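# Sweep loose bottle caps into the collecting frame

### The arm

A 7-joint arm with a two-finger parallel gripper is mounted at the origin on the work surface. World frame = base frame: x ahead of the robot, y to its left, z up, the work surface at z = 0. Lengths are in mm, angles in rad, forces in N, time in s.
With the tool pointing down it reaches from about 425 to 800 mm from the base axis. Payload 8.3 kg.
Tool frame: the origin (TCP) lies midway between the tips of the shut fingers; the grasp point (between the pads) lies 19 mm behind it; x points along the fingers, y is the direction in which the jaws open and shut, and the axes are right-handed (so a half turn about x gives the same grasp; the last joint's range is limited). The gripper opens to 85 mm and grips with 20 to 120 N. Pads are 22 mm wide; open, the fingers measure 114 mm over their backs; the gripper's body (76 mm by 85 mm) begins 54 mm behind the grasp point. The pads swing forward as they close: fully open they stand 13 mm farther back than shut.
Start: joints at [-1.289, 0.383, 0.016, 1.37, -0.006, 1.388, -0.046], TCP at [211.2, 588.213, 191.479] pointing down, gripper open.
Joint ranges: [-2.95, 2.95], [-0.25, 2.06], [-1.52, 1.56], [0.18, 2.33], [-1.44, 4.58], [0.02, 2.06], [-3.01, 3.01]. Speed limits (rad/s): [2.39, 2.39, 3.01, 3.01, 3.14, 3.14, 3.14].

### API

Orientations are given as a 3x3 rotation matrix whose columns are the frame's x, y, z axes.
In Python, from plant import status, get_image, ctrl gives the robot as it stands.
- The arm moves only by the tool carry_out, never from a script. Its argument "rows" is a list that holds one entry, the list of rows, each a list of 7 numbers: the shift along the world's x, y, z in mm, then the turn, a rotation vector about the world's x, y, z in degrees, then the closure in counts, from 0 (fully open) to 255 (shut). In form: [[[tx, ty, tz, rx, ry, rz, hand], ...]]. A call has 1 to 12 rows; each row is the pose to reach, as a shift and turn from the pose commanded when the call began; what a row does not reach only later rows make up. A row lasts 1/12 s, in which the tool goes at most 41.7 mm and 7.16 degrees, less where a joint would pass 70% of its speed; a pose out of reach is approached as far as the arm can. A call with a gripper value outside its range is refused whole. The fingers move at their own pace and stop on an object; "squeeze" is the grip in N (left out, the last holds). Time passes only in rows, so rows that repeat a pose let the fingers close. It gives the time, the measured TCP pose, the force and the opening at its end, in the units of the state.
- status.observe(): the state, without advancing time (a new reading comes with each control period).
- get_image(name): name is "scene" or "top"; returns a dict with "image" (420x560x3 uint8, blue, green, red), "mtx" (3x3 intrinsics, pixels), "rvec" (rotation vector, rad) and "tvec" (3), from world to camera coordinates, as OpenCV has them. Camera axes: x right, y down, z forward; pixel columns grow to the right and rows downward; lengths in mm; the calibration is good to about 2 mm. A picture is of the moment at which its call begins. There is no depth.
- ctrl.finish_job(): hands the job in, once; it reports no verdict.
The state is a dict: "time_s": time; "joint_pos": joint angles; "joint_vel": joint speeds; "tau": joint torques, N m; "eef_pos": TCP position; "tool_rot": TCP orientation; "ft_force": force on the tool from outside, world axes, zero at the start; "wrist_torque": the same for the moment, N m; "finger_gap": finger opening in mm.
Only numpy, scipy, OpenCV 4.12 (cv2) and the standard library are available. Lean on these libraries where they do the work, as an engineer would, in place of code of your own. Each camera call takes 0.05 s, during which the arm holds its last target.

### The job

Three loose bottle caps (the small white discs) lie on the honey shop's packing counter: sweep all three along the counter with the fingers, all the way into the three-sided metal frame, through its open side. Only push them: do not pick up, tip over or flick the caps. Leave the larger jar lid, the jars and the bottle where they stand, and finish clear of everything.

Things in the scene. Friction and masses are not known exactly. Their poses are not given: they have to be found in the camera images.
- cap_a: one of three identical loose white ribbed bottle caps: a disc 32 mm across, 18 mm high, about 14 g, lying flat, closed top up. Origin: centre of its underside, on the counter (z = 0); its z axis points up.
- cap_b: one of three identical loose white ribbed bottle caps: a disc 32 mm across, 18 mm high, about 14 g, lying flat, closed top up. Origin: centre of its underside, on the counter (z = 0); its z axis points up.
- cap_c: one of three identical loose white ribbed bottle caps: a disc 32 mm across, 18 mm high, about 14 g, lying flat, closed top up. Origin: centre of its underside, on the counter (z = 0); its z axis points up.
- frame: three-sided aluminium strip frame fixed to the counter, no floor (caps slide in on the counter itself). Inside 180 mm wide along its x, 130 mm deep along its y; walls 4 mm thick, 25 mm high on its +y, +x, -x sides; the whole -y side is open. Origin: centre of the inner area, on the counter (mouth line y = -65 mm, back wall y = +65 mm). A 50 mm wide, 3 mm high tab sticks out 20 mm behind the back wall.
- jar_lid: bystander among the caps: a wide white jar lid lying flat, 60 mm across, 14 mm high, loose. Origin: centre of its underside.
- small_jar: bystander among the caps: a small amber honey jar, 44 mm across, 50 mm high, loose, upright. Origin: centre of its underside.
- bottle: bystander: amber honey bottle, 66 mm across, 200 mm high, loose, upright, at the left, behind the frame. Origin: centre of its underside.
- big_jar: bystander: squat honey jar, 84 mm across, 110 mm high, loose, upright, at the right of the counter. Origin: centre of its underside.
Not all that is in view belongs to the job. Leave any blue or orange look-alike of the cap_a alone.

How it is judged (in metres and radians):
At the end, for the whole second after the job is handed in: All three caps lie flat and at rest on the counter inside the frame, between its walls, each whole cap past the mouth line (it may stick out up to 3 mm) (x of cap_a in the frame of frame between -0.09 and 0.09 m and y of cap_a in the frame of frame between -0.052 and 0.065 m and height (world z) of each of cap_a, cap_b, cap_c below 0.006 m and angle between each of cap_a, cap_b, cap_c's own z axis and vertical below 0.2 rad and linear speed of each of cap_a, cap_b, cap_c below 0.02 m/s and x of cap_b in the frame of frame between -0.09 and 0.09 m and y of cap_b in the frame of frame between -0.052 and 0.065 m and x of cap_c in the frame of frame between -0.09 and 0.09 m and y of cap_c in the frame of frame between -0.052 and 0.065 m); the robot touches nothing.
It fails at once if a cap is lifted off the counter or turned over (its underside's centre rises above 12 mm) (height (world z) of any of cap_a, cap_b, cap_c above 0.012 m).
It fails at once if a cap is flicked (faster than 0.8 m/s) (linear speed of any of cap_a, cap_b, cap_c above 0.8 m/s).
It fails at once if the jar lid, a jar or a bottle is moved more than 15 mm (distance of any of jar_lid, small_jar, bottle, big_jar from where it was at the start of the episode above 0.015 m).
It fails at once if the jar lid, a jar or a bottle is tipped more than 0.3 rad (angle between any of jar_lid, small_jar, bottle, big_jar's own z axis and vertical above 0.3 rad).
It also fails if it takes over 72 s, if anything falls off the work surface, if the arm or the gripper's body presses on something with over 40 N, if the wrist force passes 120 N, or if a joint passes its speed limit or range.

## Working session

There is one attempt and no reset: what is moved stays moved. The work goes in short steps, Python scripts to look and compute and a tool call to move; the robot and the scene stay as the last step left them, time stands still between calls to the robot, and variables do not carry over. Pictures are saved under pics/ and viewed, and the job is handed in when it is done.

Besides the shell and the picture viewer there is one more tool, called after "Request:" by a JSON object that holds its "fn" and its "kwargs", one argument or row to a line. carry_out: Moves the arm, as the interface text tells. Its arguments: {"type":"object","properties":{"rows":{"type":"array","items":{"type":"array","items":{"type":"array","items":{"type":"number"}}}},"squeeze":{"type":"number"}},"required":["rows"]}

```bash
ls; mkdir -p pics; python3 - <<'E'
from plant import status,get_image
import cv2
print(status.observe())
for n in("scene","top"):
    d=get_image(n); cv2.imwrite(f"pics/{n}0.png",d["image"]); print(d["mtx"],d["rvec"],d["tvec"])
E
```

```text
pics
{'time_s': 0.0, 'joint_pos': array([-1.28893839,  0.38426321,  0.01636238,  1.37119756, -0.00628079,
        1.38822041, -0.04652193]), 'joint_vel': array([ 1.63395087e-04,  6.27403155e-04,  1.42733041e-03,  2.04652956e-03,
        6.22729157e-05, -2.11313142e-04, -1.00088029e-03]), 'tau': array([-6.32748356e-05, -6.27603292e+01,  8.44358392e-01, -3.71814430e+01,
        1.67238439e-02,  1.43957284e-02,  2.83699144e-07]), 'eef_pos': array([210.99383984, 587.65940345, 190.44361451]), 'tool_rot': array([[-6.37509881e-04,  3.37915703e-01,  9.41176164e-01],
       [-1.93665874e-03,  9.41174173e-01, -3.37916300e-01],
       [-9.99997921e-01, -2.03816203e-03,  5.44195649e-05]]), 'ft_force': array([-0.1189326 ,  0.45355378,  0.46405449]), 'wrist_torque': array([-0.05449353,  0.02250305,  0.01149007]), 'finger_gap': 85.05734697087506}
[[443.20321177   0.         285.78437728]
 [  0.         443.20321177 208.10142319]
 [  0.           0.           1.        ]] [ 2.31904443  0.90838184 -0.33701999] [-451.57179331 -277.1279479  1372.57355395]
[[470.23348032   0.         284.16905935]
 [  0.         470.23348032 213.95197159]
 [  0.           0.           1.        ]] [ 2.01923648 -2.20752119  0.22780286] [  63.46658696  579.98926248 1421.28311704]
```

View pics/scene0.png

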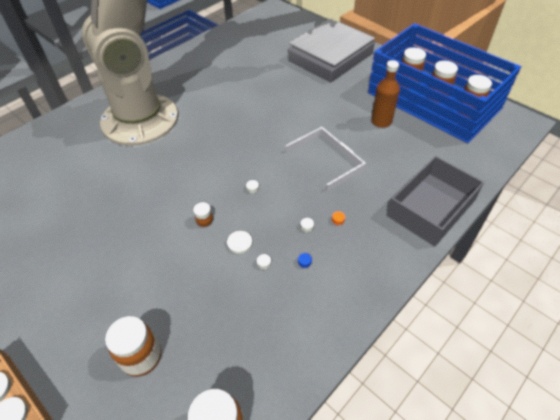

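View pics/top0.png

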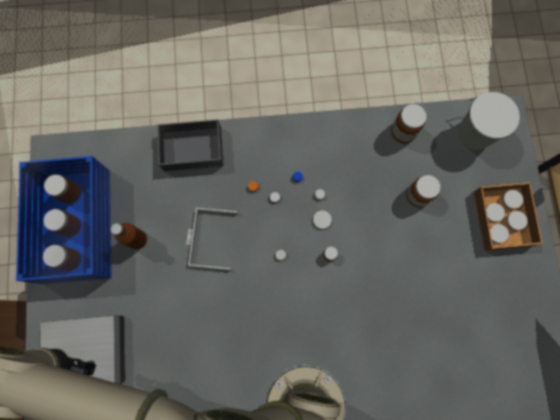

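Scene view: caps at about (252,186), (307,225), (263,261), jar lid (239,242), small jar (203,214), and frame around (325,155). Top view: caps at (275,197), (320,194), (281,255), lid (322,219), small jar (331,254), and the frame at (190–237, 208–270), opening to the right (−y).

```bash
cat > h.py <<'E'
import numpy as np,cv2
from plant import status,get_image
def cam(d):
    R=cv2.Rodrigues(np.array(d["rvec"],float))[0];t=np.array(d["tvec"],float).ravel();return np.array(d["mtx"]),R,t
def ray(d,uv,z):
    K,R,t=cam(d);c=-R.T@t;v=R.T@np.linalg.solve(K,[uv[0],uv[1],1.]);return c+v*(z-c[2])/v[2]
def proj(d,P):
    return cv2.projectPoints(np.float64(P).reshape(-1,1,3),np.float64(d["rvec"]),np.float64(d["tvec"]),np.float64(d["mtx"]),None)[0].reshape(-1,2)
def tri(d1,u1,d2,u2):
    P=[]
    for d in(d1,d2):
        K,R,t=cam(d);P.append(K@np.c_[R,t])
    X=cv2.triangulatePoints(P[0],P[1],np.float64(u1).reshape(2,1),np.float64(u2).reshape(2,1)).ravel();return X[:3]/X[3]
def white(d,thr=165,smax=60):
    im=d["image"];hsv=cv2.cvtColor(im,cv2.COLOR_BGR2HSV)
    m=((hsv[...,2]>thr)&(hsv[...,1]<smax)).astype(np.uint8)
    n,_,s,c=cv2.connectedComponentsWithStats(m)
    return [(c[i],s[i,4],s[i,2],s[i,3]) for i in range(1,n)if s[i,4]>20]
E
python3 - <<'E'
from h import *
for n in("scene","top"):
    d=get_image(n)
    for c,a,w,h in white(d):
        p=ray(d,c,16)
        if 300<p[0]<900 and -350<p[1]<450: print(n,c.round(1),a,w,h,p.round(0))
d=get_image("top"); cv2.imwrite("pics/topz.png",cv2.resize(d["image"][160:300,150:360],None,fx=3.8,fy=3.8,interpolation=cv2.INTER_CUBIC))
d=get_image("scene"); cv2.imwrite("pics/scz.png",cv2.resize(d["image"][110:280,180:390],None,fx=3.5,fy=3.5,interpolation=cv2.INTER_CUBIC))
E
```

```text
scene [331.5 151.4] 584 82 60 [540. 272.  16.]
scene [252.  184.9] 145 14 14 [466.  32.  16.]
scene [200.9 208.9] 239 18 18 [ 429. -112.   16.]
scene [306.8 223.5] 168 15 15 [657.  34.  16.]
scene [239.  241.2] 497 27 24 [ 573. -115.   16.]
scene [263.2 260.4] 191 15 16 [ 653. -114.   16.]
top [319.6 193.4] 30 6 6 [ 651. -111.   16.]
top [274.5 196.5] 32 6 6 [654.  37.  16.]
top [322.2 218.9] 167 15 15 [ 566. -110.   16.]
top [330.9 252.4] 74 9 10 [ 454. -127.   16.]
```

View pics/topz.png

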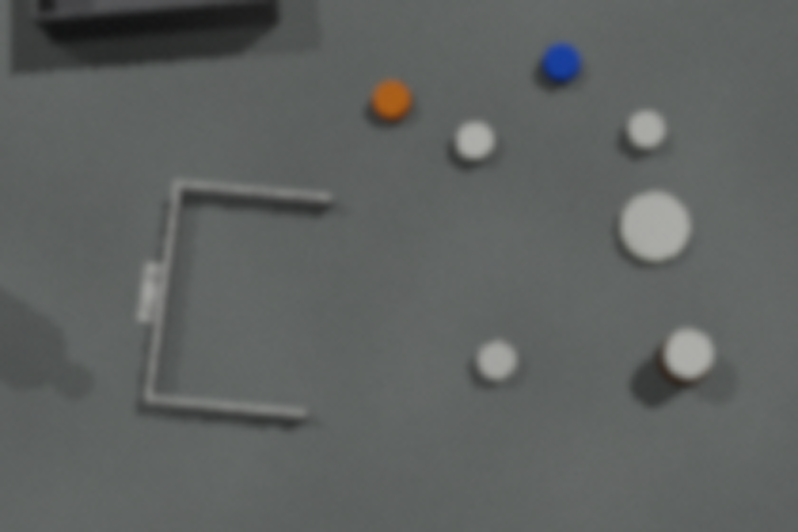

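View pics/scz.png

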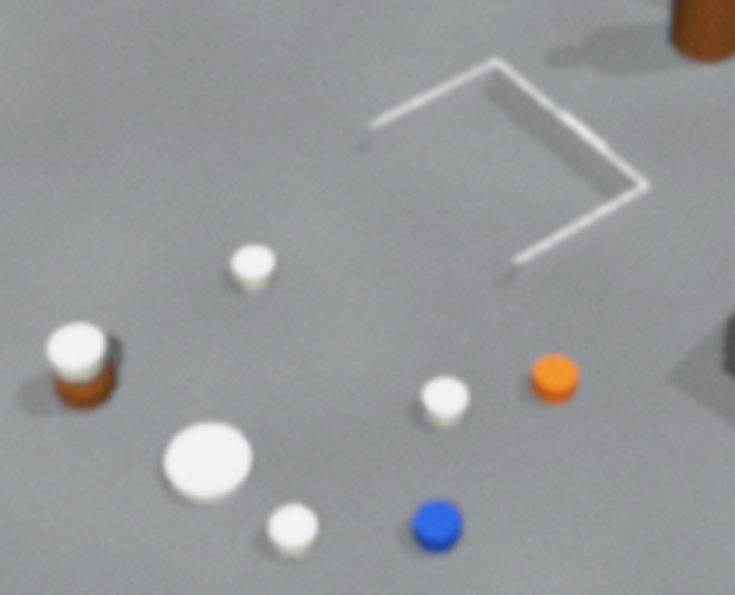

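```bash
cat >> h.py <<'E'
def blob(d,uv,r=13,thr=None):
    x,y=int(uv[0]),int(uv[1]);g=d["image"][y-r:y+r+1,x-r:x+r+1].min(axis=2).astype(np.uint8)
    t,m=cv2.threshold(g,0,255,cv2.THRESH_BINARY+cv2.THRESH_OTSU)
    M=cv2.moments(m,True);return np.array([x-r+M["m10"]/M["m00"],y-r+M["m01"]/M["m00"]])
E
python3 - <<'E'
from h import *
s=get_image("scene");t=get_image("top")
for n,a,b,r in[("cap1",(307,224),(275,197),11),("cap2",(263,261),(320,194),11),("cap3",(252,186),(281,255),11),("lid",(239,242),(322,219),18),("sjar",(201,209),(331,252),12)]:
    a=blob(s,a,r);b=blob(t,b,r);print(n,tri(s,a,t,b).round(1),ray(s,a,16).round(1),ray(t,b,16).round(1))
for n,a,b in[("mouth+x",(327.4,184.6),(236.8,212.4)),("back+x",(364.6,162.9),(196.8,208.7)),("back-x",(321.4,128),(189.5,265)),("mouth-x",(286.3,146),(230,268.7))]:
    print(n,tri(s,a,t,b).round(1),ray(s,a,25).round(1),ray(t,b,25).round(1))
for n,uv,r in[("orange",(253,187),9),("blue",(298,177),9)]:print(n,ray(t,uv,16).round(0))
E
```

```text
cap1 [655.5  36.5  14.2] [656.2  35.1  16. ] [655.3  36.7  16. ]
cap2 [ 651.9 -112.3   14.3] [ 652.5 -113.3   16. ] [ 651.6 -111.8   16. ]
cap3 [463.3  34.2  13.8] [464.7  32.6  16. ] [463.3  34.5  16. ]
lid [ 567.5 -111.2    7.5] [ 572.4 -114.6   16. ] [ 565.8 -110.4   16. ]
sjar [ 451.5 -123.9   46.1] [ 428.9 -111.7   16. ] [ 455.2 -126.9   16. ]
mouth+x [612.1 164.7  17.6] [616.8 160.6  25. ] [609.5 163.   25. ]
back+x [636.3 293.7  18.6] [640.7 290.   25. ] [633.3 291.2  25. ]
back-x [455.3 326.   17.6] [461.4 320.7  25. ] [453.4 323.3  25. ]
mouth-x [432.1 198.7  18.7] [437.6 195.5  25. ] [430.4 196.7  25. ]
orange [692. 105.  16.]
blue [713. -46.  16.]
```

Request:
{"fn": "carry_out", "kwargs": {
  "rows": [
    [[20,-25,0,0,0,-3,195],[40,-50,0,0,0,-6,195],[60,-75,0,0,0,-9,195],[80,-100,0,0,0,-12,195],[100,-125,0,0,0,-15,195],[120,-150,0,0,0,-18,195],[140,-175,0,0,0,-21,195],[160,-200,0,0,0,-24,195],[180,-225,0,0,0,-27,195],[200,-250,0,0,0,-30,195],[220,-275,0,0,0,-34,195],[240,-300,0,0,0,-34,195]]
  ],
  "squeeze": 30
}}

```text
time_s: 1.4
eef_pos: [452.0, 286.9, 191.8]
tool_rot: [[0.0, 0.809, 0.588], [0.001, 0.588, -0.809], [-1.0, 0.001, -0.0]]
ft_force: [0.3, -0.9, 0.5]
finger_gap: 20.1
```

Request:
{"fn": "carry_out", "kwargs": {
  "rows": [
    [[23,-29,0,0,0,0,195],[46,-58,0,0,0,0,195],[69,-87,0,0,0,0,195],[92,-115,0,0,0,0,195],[115,-144,0,0,0,0,195],[138,-173,0,0,0,0,195],[161,-202,0,0,0,0,195],[184,-230,0,0,0,0,195],[208,-259,0,0,0,0,195],[231,-288,0,0,0,0,195],[231,-288,-30,0,0,0,195],[231,-288,-60,0,0,0,195]]
  ]
}}

```text
time_s: 2.4
eef_pos: [684.7, -4.2, 132.5]
tool_rot: [[0.005, 0.809, 0.587], [-0.002, 0.587, -0.809], [-1.0, 0.003, 0.005]]
ft_force: [-1.4, -0.1, -0.8]
finger_gap: 19.9
```

Request:
{"fn": "carry_out", "kwargs": {
  "rows": [
    [[0,0,-25,0,0,0,195],[0,0,-50,0,0,0,195],[0,0,-75,0,0,0,195],[0,0,-95,0,0,0,195],[0,0,-110,0,0,0,195],[0,0,-120,0,0,0,195],[0,0,-126,0,0,0,195],[0,0,-126,0,0,0,195]]
  ]
}}

```text
time_s: 3.07
eef_pos: [681.5, 0.3, 4.3]
tool_rot: [[-0.002, 0.806, 0.591], [-0.0, 0.591, -0.806], [-1.0, -0.002, -0.001]]
ft_force: [-0.0, -0.1, -0.9]
finger_gap: 19.9
```

```bash
python3 - <<'E'
from h import *
print(status.observe()["joint_pos"].round(2))
d=get_image("top"); cv2.imwrite("pics/topz1.png",cv2.resize(d["image"][160:300,150:360],None,fx=3.8,fy=3.8,interpolation=cv2.INTER_CUBIC))
d=get_image("scene"); cv2.imwrite("pics/scz1.png",cv2.resize(d["image"][110:280,180:390],None,fx=3.5,fy=3.5,interpolation=cv2.INTER_CUBIC))
E
```

```text
[-0.33  0.67  0.42  1.43 -0.29  1.11  0.78]
```

View pics/scz1.png

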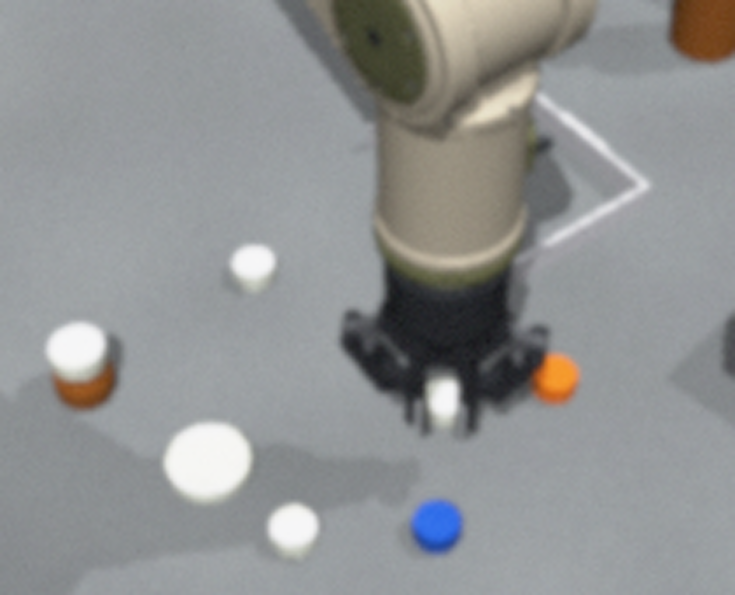

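View pics/topz1.png

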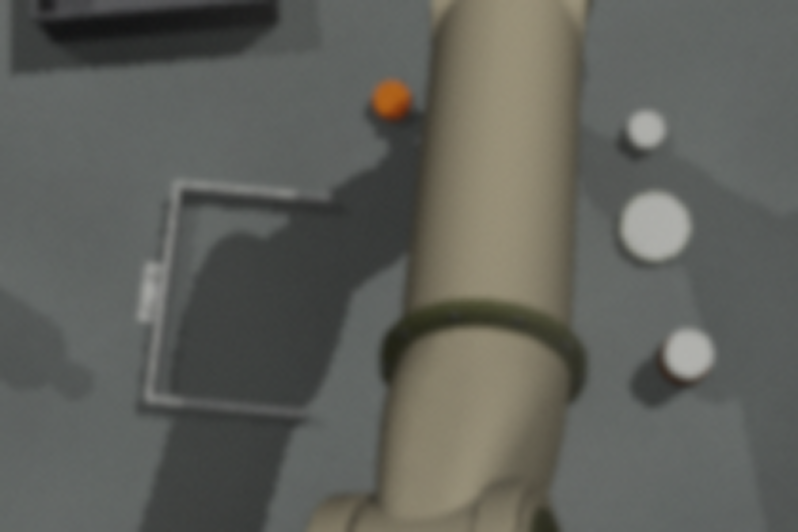

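The scene view shows cap 1 at zoomed (443,400), centred between the two finger tips. Next I push it along the tool axis.

Request:
{"fn": "carry_out", "kwargs": {
  "rows": [
    [[-3,4,0,0,0,0,195],[-8,10,0,0,0,0,195],[-13,18,0,0,0,0,195],[-18,25,0,0,0,0,195],[-24,33,0,0,0,0,195],[-31,42,0,0,0,0,195],[-38,51,0,0,0,0,195],[-44,60,0,0,0,0,195],[-51,69,0,0,0,0,195],[-57,78,0,0,0,0,195],[-63,86,0,0,0,0,195],[-68,92,0,0,0,0,195]]
  ]
}}

```text
time_s: 4.17
eef_pos: [613.5, 93.7, 5.5]
tool_rot: [[-0.0, 0.806, 0.592], [0.0, 0.592, -0.806], [-1.0, 0.0, -0.0]]
ft_force: [0.1, 1.3, 0.3]
finger_gap: 19.7
```

```bash
python3 - <<'E'
from h import *
d=get_image("scene"); cv2.imwrite("pics/scz2.png",cv2.resize(d["image"][110:280,180:390],None,fx=3.5,fy=3.5,interpolation=cv2.INTER_CUBIC))
E
```

```text
(no output)
```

View pics/scz2.png

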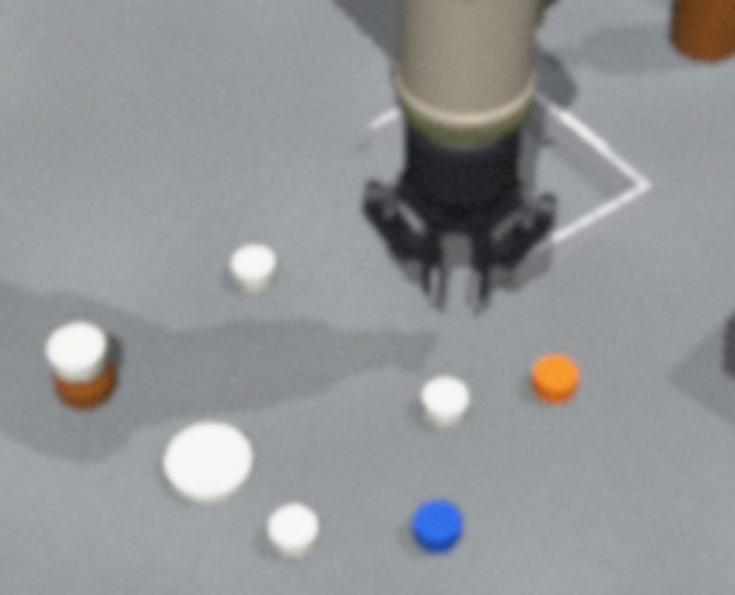

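```bash
python3 - <<'E'
from h import *
d=get_image("scene")
o=status.observe();p=o["eef_pos"];y=o["tool_rot"][:,1]
for z in(5,10,20,30,40):
  for s in(-17,17):
    q=p+y*s; q[2]=z; print(z,s,((proj(d,q)[0]-[180,110])*3.5).round(0))
p=np.array([681.5,.3,4.3])
for s in(-17,17): 
  for z in (5,20):
    q=p+y*s;q[2]=z;print(z,s,((proj(d,q)[0]-[180,110])*3.5).round(0))
a=blob(d,(307,224),11);print(ray(d,a,14))
cv2.imwrite("pics/scz3.png",cv2.resize(d["image"][150:240,260:360],None,fx=7,fy=7,interpolation=cv2.INTER_CUBIC))
E
```

```text
5 -17 [430. 324.]
5 17 [476. 328.]
10 -17 [430. 320.]
10 17 [476. 324.]
20 -17 [430. 311.]
20 17 [477. 315.]
30 -17 [431. 302.]
30 17 [478. 306.]
40 -17 [431. 293.]
40 17 [478. 297.]
5 -17 [414. 453.]
20 -17 [414. 440.]
5 17 [463. 457.]
20 17 [463. 444.]
[655.22029119  36.26076577  14.        ]
```

View pics/scz3.png

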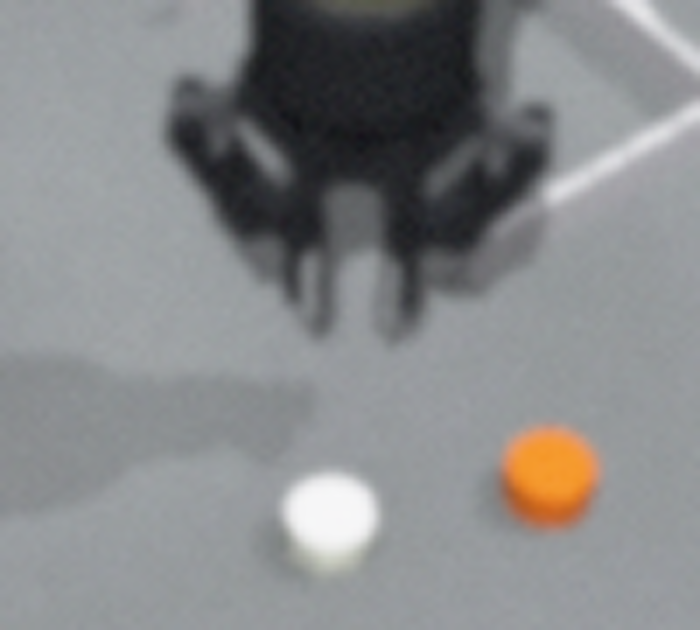

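The picture shows cap 1 still at zoomed (445,400). The half-open tips are at about (440,305), roughly 20 mm above the counter, so they passed over the cap. I'll lower the tool here in free space, watching the force.

Request:
{"fn": "carry_out", "kwargs": {
  "rows": [
    [[0,0,-4,0,0,0,195],[0,0,-8,0,0,0,195],[0,0,-10,0,0,0,195],[0,0,-10,0,0,0,195]]
  ]
}}

```text
time_s: 4.6
eef_pos: [613.8, 91.3, -5.5]
tool_rot: [[-0.001, 0.807, 0.59], [-0.001, 0.59, -0.807], [-1.0, -0.002, -0.0]]
ft_force: [-0.4, -0.8, 0.4]
finger_gap: 20.2
```

```bash
python3 - <<'E'
from h import *
d=get_image("scene")
o=status.observe();print(o["ft_force"].round(2),o["eef_pos"].round(1));p=o["eef_pos"];y=o["tool_rot"][:,1];zz=o["tool_rot"][:,2]
for z in(0,5,10,20):
  for s in(-17,17):
    q=p+y*s+11*zz; q[2]=z; print(z,s,((proj(d,q)[0]-[260,150])*7).round(0))
cv2.imwrite("pics/scz4.png",cv2.resize(d["image"][150:240,260:360],None,fx=7,fy=7,interpolation=cv2.INTER_CUBIC))
E
```

```text
[-0.43  0.49 -0.27] [614.   91.4  -5.2]
0 -17 [293. 406.]
0 17 [386. 413.]
5 -17 [294. 397.]
5 17 [386. 405.]
10 -17 [294. 388.]
10 17 [387. 396.]
20 -17 [294. 371.]
20 17 [388. 379.]
```

View pics/scz4.png

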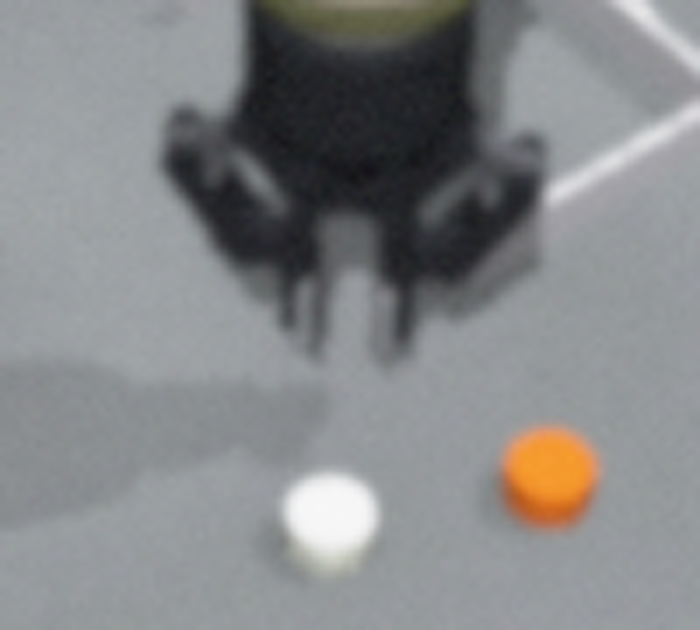

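Request:
{"fn": "carry_out", "kwargs": {
  "rows": [
    [[0,0,-3,0,0,0,195],[0,0,-6,0,0,0,195],[0,0,-6,0,0,0,195]]
  ]
}}

```text
time_s: 4.9
eef_pos: [613.8, 92.1, -11.3]
tool_rot: [[-0.001, 0.807, 0.591], [-0.0, 0.591, -0.807], [-1.0, -0.001, -0.0]]
ft_force: [0.0, -0.5, -0.9]
finger_gap: 20.0
```

```bash
python3 - <<'E'
from h import *
d=get_image("scene")
o=status.observe();print(o["ft_force"].round(2),o["eef_pos"].round(1))
cv2.imwrite("pics/scz5.png",cv2.resize(d["image"][150:240,260:360],None,fx=7,fy=7,interpolation=cv2.INTER_CUBIC))
E
```

```text
[-0.5   0.04  0.19] [613.9  92.1 -11. ]
```

View pics/scz5.png

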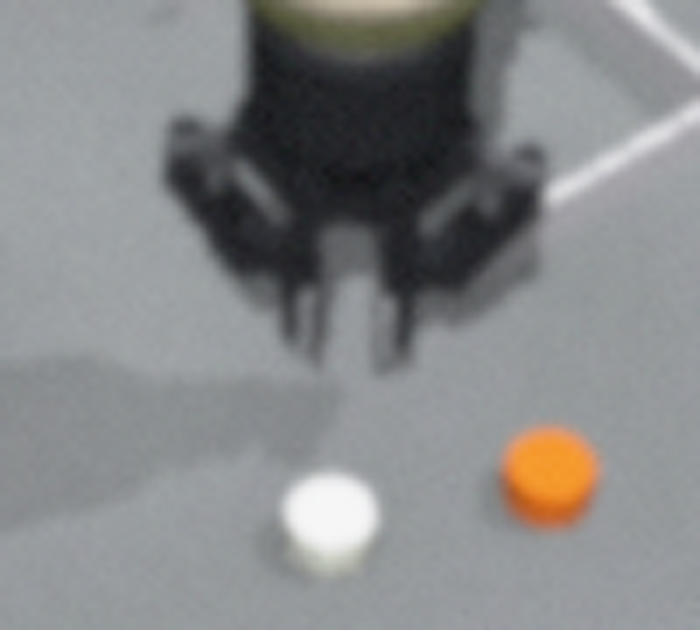

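Request:
{"fn": "carry_out", "kwargs": {
  "rows": [
    [[0,0,-2,0,0,0,195],[0,0,-4,0,0,0,195],[0,0,-5,0,0,0,195],[0,0,-5,0,0,0,195]]
  ]
}}

```text
time_s: 5.28
eef_pos: [614.0, 92.2, -15.8]
tool_rot: [[-0.001, 0.806, 0.591], [-0.0, 0.591, -0.806], [-1.0, -0.001, -0.0]]
ft_force: [0.2, 0.6, -0.2]
finger_gap: 20.1
```

```bash
python3 - <<'E'
from h import *
d=get_image("scene")
o=status.observe();print(o["ft_force"].round(2),o["eef_pos"].round(1))
cv2.imwrite("pics/scz6.png",cv2.resize(d["image"][150:240,260:360],None,fx=7,fy=7,interpolation=cv2.INTER_CUBIC))
E
```

```text
[-1.06  0.25 -0.62] [614.1  92.2 -15.7]
```

View pics/scz6.png

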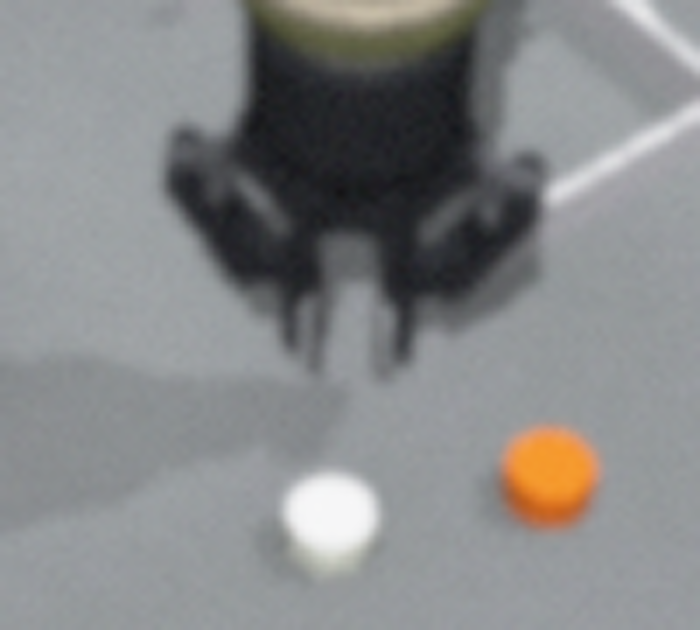

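Request:
{"fn": "carry_out", "kwargs": {
  "rows": [
    [[0,0,-2,0,0,0,195],[0,0,-4,0,0,0,195],[0,0,-5,0,0,0,195],[0,0,-5,0,0,0,195]]
  ]
}}

```text
time_s: 5.67
eef_pos: [613.9, 92.2, -20.9]
tool_rot: [[-0.001, 0.806, 0.591], [-0.0, 0.591, -0.806], [-1.0, -0.001, -0.0]]
ft_force: [0.2, -0.2, -0.1]
finger_gap: 20.1
```

```bash
python3 - <<'E'
from h import *
d=get_image("scene")
o=status.observe();print(o["ft_force"].round(2),o["eef_pos"].round(1))
cv2.imwrite("pics/scz7.png",cv2.resize(d["image"][150:240,260:360],None,fx=7,fy=7,interpolation=cv2.INTER_CUBIC))
E
```

```text
[-0.03 -0.48  0.37] [614.   92.1 -20.7]
```

View pics/scz7.png

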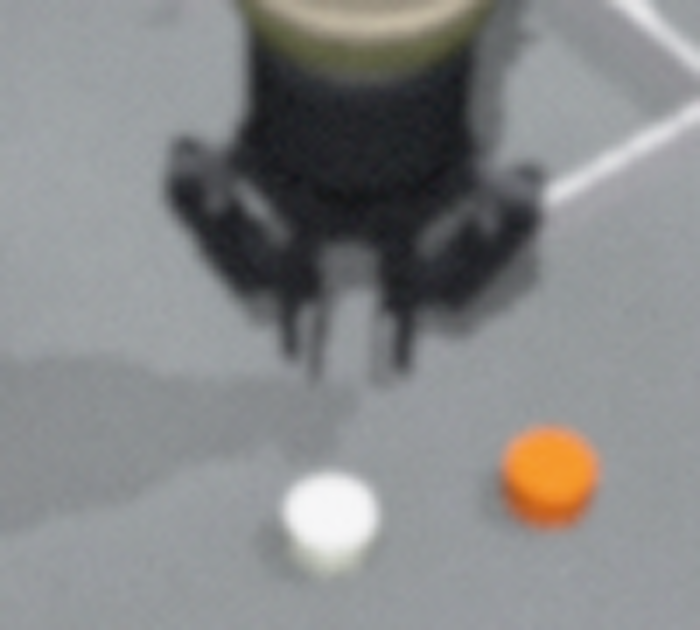

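Request:
{"fn": "carry_out", "kwargs": {
  "rows": [
    [[0,0,-2,0,0,0,195],[0,0,-4,0,0,0,195],[0,0,-5,0,0,0,195],[0,0,-5,0,0,0,195]]
  ]
}}

```text
time_s: 6.05
eef_pos: [613.9, 92.2, -25.9]
tool_rot: [[-0.001, 0.806, 0.591], [-0.0, 0.591, -0.806], [-1.0, -0.001, -0.0]]
ft_force: [0.3, 0.1, -0.7]
finger_gap: 20.0
```

```bash
python3 - <<'E'
from h import *
d=get_image("scene")
o=status.observe();print(o["ft_force"].round(2),o["eef_pos"].round(1),o["tau"].round(1))
cv2.imwrite("pics/scz8.png",cv2.resize(d["image"][150:240,260:360],None,fx=7,fy=7,interpolation=cv2.INTER_CUBIC))
E
```

```text
[-0.39 -0.74  0.28] [614.   92.2 -25.8] [  0.  -64.7   9.2 -30.    0.   -0.    0. ]
```

View pics/scz8.png

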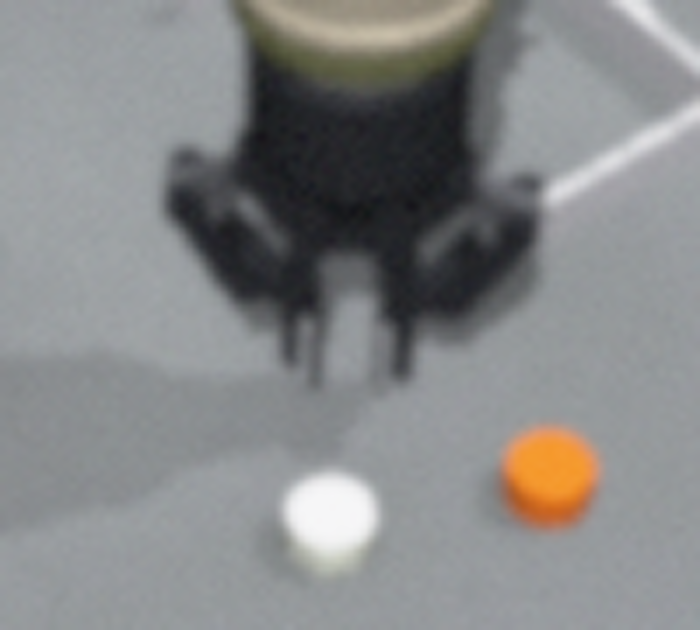

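```bash
python3 - <<'E'
import cv2,numpy as np
for i,z in zip((3,4,5,6,7,8),(5.5,-5.5,-11,-16,-21,-26)):
    g=cv2.imread(f"pics/scz{i}.png",0).astype(float)
    out=[]
    for c in(293,308,318,400,408):
        col=g[:,c][250:430]; dk=np.where(col<95)[0]; out.append(250+dk.max() if len(dk) else None)
    colk=g[60:230,185]; k=60+np.where(colk<95)[0].min()
    print(z,"knuckle",k,"tips",out)
E
```

```text
5.5 knuckle 82 tips [np.int64(298), np.int64(254), np.int64(256), np.int64(310), np.int64(320)]
-5.5 knuckle 112 tips [np.int64(323), np.int64(282), np.int64(330), np.int64(345), np.int64(339)]
-11 knuckle 123 tips [np.int64(336), np.int64(291), np.int64(335), np.int64(353), np.int64(346)]
-16 knuckle 132 tips [np.int64(345), np.int64(300), np.int64(335), np.int64(359), np.int64(353)]
-21 knuckle 141 tips [np.int64(353), np.int64(307), np.int64(336), np.int64(367), np.int64(361)]
-26 knuckle 153 tips [np.int64(361), np.int64(319), np.int64(339), np.int64(376), np.int64(372)]
```

Request:
{"fn": "carry_out", "kwargs": {
  "rows": [
    [[0,0,-2,0,0,0,195],[0,0,-4,0,0,0,195],[0,0,-5,0,0,0,195],[0,0,-5,0,0,0,195]]
  ]
}}

```text
time_s: 6.43
eef_pos: [613.9, 92.2, -30.9]
tool_rot: [[-0.001, 0.806, 0.591], [-0.0, 0.591, -0.806], [-1.0, -0.001, -0.0]]
ft_force: [-1.0, -0.4, -0.2]
finger_gap: 20.1
```

```bash
python3 - <<'E'
from h import *
d=get_image("scene")
o=status.observe();print(o["ft_force"].round(2),o["eef_pos"].round(1),o["tau"].round(1))
cv2.imwrite("pics/scz9.png",cv2.resize(d["image"][150:240,260:360],None,fx=7,fy=7,interpolation=cv2.INTER_CUBIC))
E
```

```text
[-0.24  0.61 -0.56] [614.   92.2 -30.7] [  0.  -64.9   9.2 -29.8   0.   -0.    0. ]
```

View pics/scz9.png

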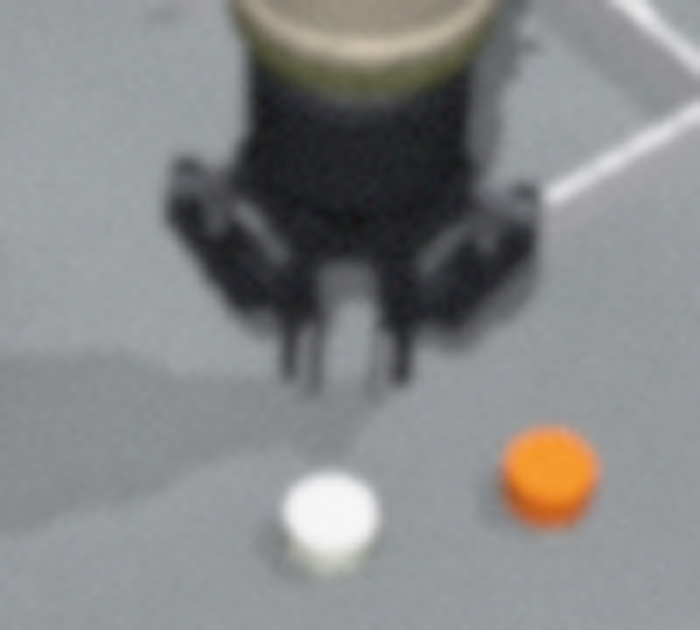

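```bash
python3 - <<'E'
from h import *
d=get_image("scene")
K,R,t=cam(d);print("cam",(-R.T@t).round(0))
o=status.observe();p=o["eef_pos"];y=o["tool_rot"][:,1];zz=o["tool_rot"][:,2]
f=lambda dx,dy,z:((proj(d,np.array([p[0],p[1],z])+y*dy+zz*dx)[0]-[260,150])*7).round(0)
print("per z",[(z,f(0,0,z)) for z in(-30,0,20,40,80,120,160)])
print(f(0,57,60),f(0,-57,60),f(11,10,0),f(11,-10,0),f(-11,10,0),f(-11,-10,0))
cv2.imwrite("pics/sfull.png",d["image"])
t2=get_image("top");cv2.imwrite("pics/topz2.png",cv2.resize(t2["image"][130:300,170:380],None,fx=3.8,fy=3.5,interpolation=cv2.INTER_CUBIC))
E
```

```text
cam [1074. -475.  886.]
per z [(-30, array([341., 436.])), (0, array([344., 386.])), (20, array([345., 351.])), (40, array([347., 315.])), (80, array([350., 240.])), (120, array([354., 161.])), (160, array([358.,  77.]))]
[510. 291.] [189. 265.] [368. 411.] [314. 406.] [373. 365.] [319. 361.]
```

View pics/topz2.png

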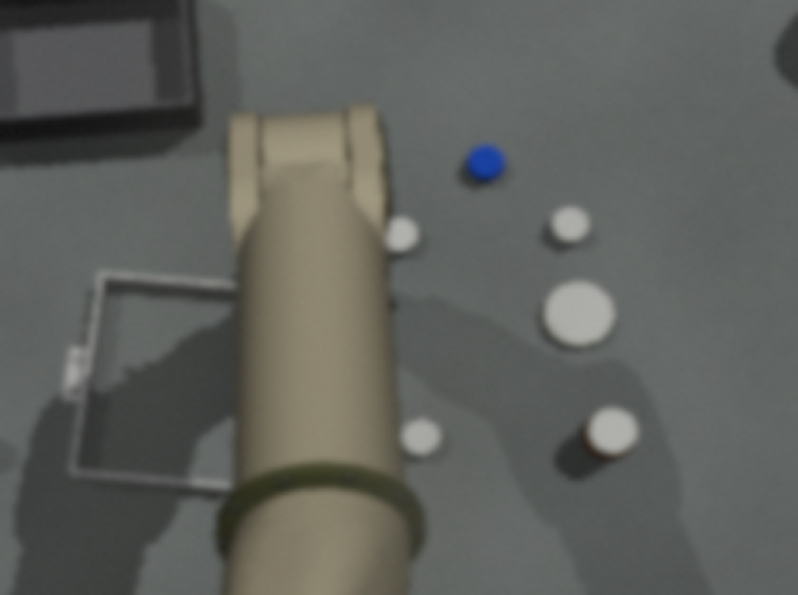

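View pics/sfull.png

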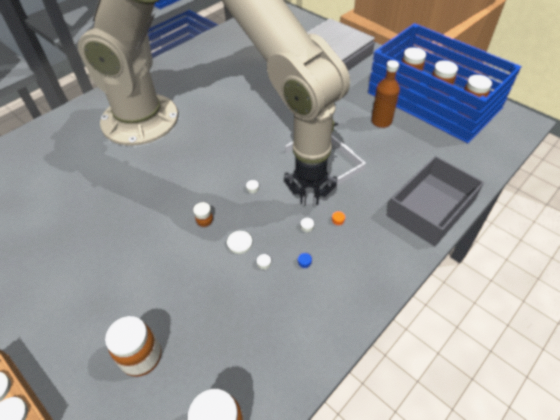

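Request:
{"fn": "carry_out", "kwargs": {
  "rows": [
    [[0,0,-2,0,0,0,195],[0,0,-4,0,0,0,195],[0,0,-6,0,0,0,195],[0,0,-8,0,0,0,195],[0,0,-8,0,0,0,195]]
  ]
}}

```text
time_s: 7.0
eef_pos: [613.8, 92.2, -39.1]
tool_rot: [[-0.001, 0.806, 0.591], [-0.0, 0.591, -0.806], [-1.0, -0.001, -0.0]]
ft_force: [0.1, -0.2, -0.9]
finger_gap: 20.1
```

```bash
python3 - <<'E'
from h import *
d=get_image("scene")
o=status.observe();print(o["ft_force"].round(2),o["eef_pos"].round(1),o["tau"].round(1))
cv2.imwrite("pics/scz10.png",cv2.resize(d["image"][150:240,260:360],None,fx=7,fy=7,interpolation=cv2.INTER_CUBIC))
a=[cv2.imread(f"pics/scz{i}.png")[120:430,150:550] for i in(4,10)]
cv2.imwrite("pics/cmp.png",np.hstack(a))
E
```

```text
[ 0.32 -0.13  0.38] [613.9  92.2 -38.9] [  0.  -65.2   9.3 -29.5  -0.   -0.    0. ]
```

View pics/cmp.png

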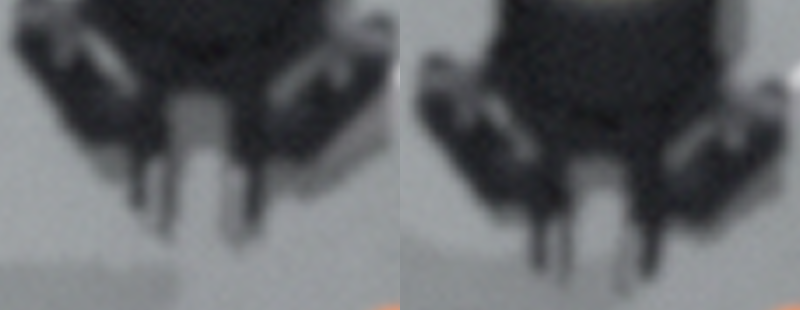

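Request:
{"fn": "carry_out", "kwargs": {
  "rows": [
    [[0,0,-1,0,0,0,195],[0,0,-2,0,0,0,195],[0,0,-2,0,0,0,195]]
  ]
}}

```text
time_s: 7.3
eef_pos: [614.4, 92.3, -39.5]
tool_rot: [[0.0, 0.807, 0.591], [0.001, 0.591, -0.807], [-1.0, 0.001, -0.0]]
ft_force: [-4.6, 0.9, 7.7]
finger_gap: 20.1
```

Request:
{"fn": "carry_out", "kwargs": {
  "rows": [
    [[0,0,-1,0,0,0,195],[0,0,-2,0,0,0,195],[0,0,-2,0,0,0,195]]
  ]
}}

```text
time_s: 7.55
eef_pos: [614.5, 92.3, -39.6]
tool_rot: [[0.0, 0.807, 0.591], [0.001, 0.591, -0.807], [-1.0, 0.001, -0.001]]
ft_force: [-12.2, -0.9, 25.8]
finger_gap: 20.1
```

Request:
{"fn": "carry_out", "kwargs": {
  "rows": [
    [[0,0,15,0,0,0,195],[0,0,40,0,0,0,195],[5,-7,55,0,0,0,195],[22,-30,55,0,0,0,195],[40,-54,55,0,0,0,195],[57,-77,55,0,0,0,195],[68,-92,55,0,0,0,195],[68,-92,50,0,0,0,195],[68,-92,30,0,0,0,195],[68,-92,15,0,0,0,195],[68,-92,7,0,0,0,195],[68,-92,7,0,0,0,195]]
  ]
}}

```text
time_s: 8.55
eef_pos: [680.1, 1.0, -38.1]
tool_rot: [[-0.004, 0.806, 0.592], [0.0, 0.592, -0.806], [-1.0, -0.003, -0.003]]
ft_force: [-0.0, 0.8, -0.5]
finger_gap: 19.9
```

```bash
python3 - <<'E'
from h import *
d=get_image("scene"); cv2.imwrite("pics/scz11.png",cv2.resize(d["image"][110:280,180:390],None,fx=3.5,fy=3.5,interpolation=cv2.INTER_CUBIC))
E
```

```text
(no output)
```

View pics/scz11.png

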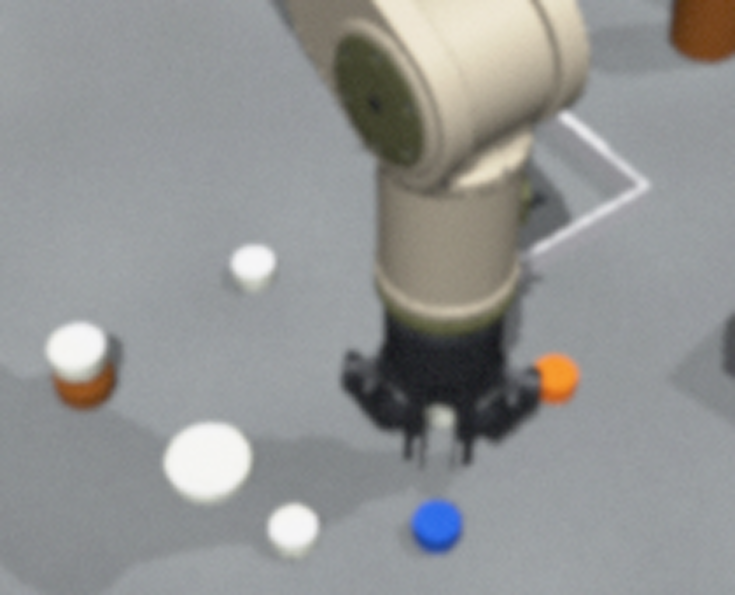

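Scene: cap 1 is at zoomed (440,415), centred ahead of the finger tips at (412–468, 460). The touch test put the counter at a reading of z ≈ −39.3. I'm pushing now at −36.

Request:
{"fn": "carry_out", "kwargs": {
  "rows": [
    [[-3,4,0,0,0,0,195],[-7,10,0,0,0,0,195],[-12,16,0,0,0,0,195],[-17,23,0,0,0,0,195],[-23,31,0,0,0,0,195],[-29,40,0,0,0,0,195],[-35,48,0,0,0,0,195],[-41,56,0,0,0,0,195],[-47,64,0,0,0,0,195],[-52,71,0,0,0,0,195],[-57,77,0,0,0,0,195],[-60,82,0,0,0,0,195]]
  ]
}}

```text
time_s: 9.6
eef_pos: [621.5, 83.1, -35.6]
tool_rot: [[-0.0, 0.806, 0.592], [0.0, 0.592, -0.806], [-1.0, -0.0, -0.0]]
ft_force: [-0.9, -0.3, -0.8]
finger_gap: 20.0
```

```bash
python3 - <<'E'
from h import *
d=get_image("scene"); cv2.imwrite("pics/scz12.png",cv2.resize(d["image"][110:280,180:390],None,fx=3.5,fy=3.5,interpolation=cv2.INTER_CUBIC))
E
```

```text
(no output)
```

View pics/scz12.png

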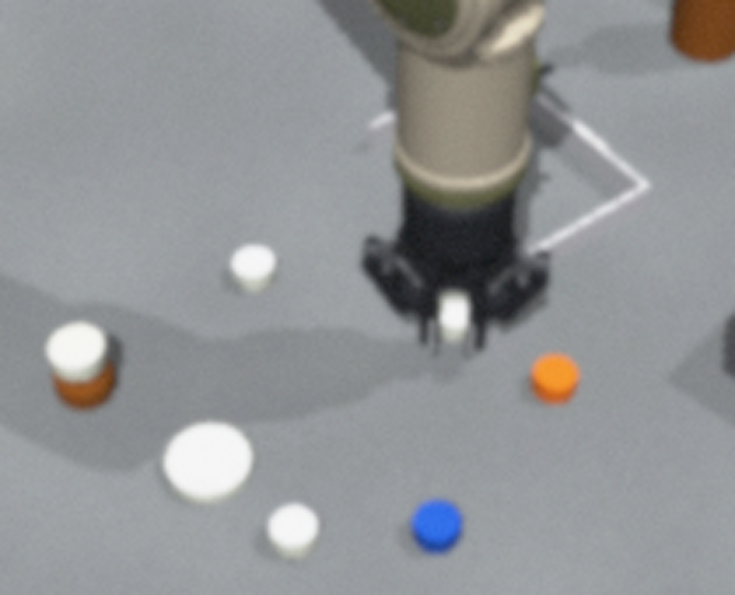

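Cap 1 moved with the fingers and now sits in the notch at zoomed (453,315). I'll keep going into the frame.

Request:
{"fn": "carry_out", "kwargs": {
  "rows": [
    [[-3,4,0,0,0,0,195],[-7,10,0,0,0,0,195],[-13,17,0,0,0,0,195],[-19,25,0,0,0,0,195],[-25,34,0,0,0,0,195],[-32,43,0,0,0,0,195],[-38,52,0,0,0,0,195],[-45,61,0,0,0,0,195],[-52,70,0,0,0,0,195],[-58,79,0,0,0,0,195],[-65,88,0,0,0,0,195],[-71,97,0,0,0,0,195]]
  ]
}}

```text
time_s: 10.65
eef_pos: [550.4, 180.2, -35.5]
tool_rot: [[-0.0, 0.806, 0.591], [0.0, 0.591, -0.806], [-1.0, -0.0, -0.0]]
ft_force: [0.3, -0.3, 0.5]
finger_gap: 20.5
```

Request:
{"fn": "carry_out", "kwargs": {
  "rows": [
    [[-6,8,0,0,0,0,195],[-12,16,0,0,0,0,195],[-18,24,0,0,0,0,195],[-22,30,0,0,0,0,195],[-25,34,0,0,0,0,195],[-26,35,0,0,0,0,195],[-26,35,0,0,0,0,195]]
  ]
}}

```text
time_s: 11.23
eef_pos: [525.0, 214.5, -35.5]
tool_rot: [[-0.0, 0.806, 0.592], [0.0, 0.592, -0.806], [-1.0, -0.0, -0.0]]
ft_force: [0.6, 0.3, -0.1]
finger_gap: 20.4
```

```bash
python3 - <<'E'
from h import *
d=get_image("scene"); cv2.imwrite("pics/scz13.png",cv2.resize(d["image"][90:260,200:410],None,fx=3.5,fy=3.5,interpolation=cv2.INTER_CUBIC))
E
```

```text
(no output)
```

View pics/scz13.png

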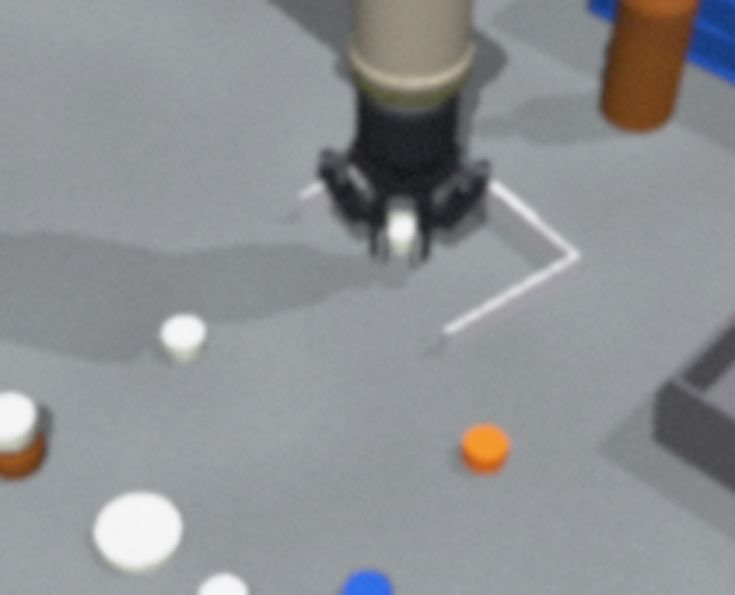

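Cap 1 is inside the frame at zoomed (402,230), still in the notch. Next: back off, lift, and go to cap 2.

Request:
{"fn": "carry_out", "kwargs": {
  "rows": [
    [[4,-5,0,0,0,0,195],[10,-14,3,0,0,0,195],[16,-22,25,0,0,0,195],[22,-35,55,0,0,-2,195],[35,-65,75,0,0,-5,195],[49,-99,75,0,0,-8,195],[62,-134,75,0,0,-11,195],[75,-169,75,0,0,-14,195],[88,-204,75,0,0,-17,195],[101,-240,75,0,0,-20,195],[114,-275,75,0,0,-20.5,195],[124,-305,75,0,0,-20.5,195]]
  ]
}}

```text
time_s: 12.28
eef_pos: [649.6, -96.2, 39.9]
tool_rot: [[0.001, 0.964, 0.268], [-0.002, 0.268, -0.964], [-1.0, 0.0, 0.002]]
ft_force: [0.5, -0.1, 0.2]
finger_gap: 20.4
```

Request:
{"fn": "carry_out", "kwargs": {
  "rows": [
    [[6,-25,0,0,0,0,195],[12,-45,0,0,0,0,195],[15,-60,0,0,0,0,195],[15,-64,-5,0,0,0,195],[15,-64,-25,0,0,0,195],[15,-64,-45,0,0,0,195],[15,-64,-60,0,0,0,195],[15,-64,-70,0,0,0,195],[15,-64,-75,0,0,0,195],[15,-64,-75,0,0,0,195]]
  ]
}}

```text
time_s: 13.12
eef_pos: [663.4, -154.4, -36.8]
tool_rot: [[-0.002, 0.962, 0.272], [0.0, 0.272, -0.962], [-1.0, -0.002, -0.001]]
ft_force: [-0.8, 0.9, -0.6]
finger_gap: 19.9
```

```bash
python3 - <<'E'
from h import *
d=get_image("scene"); cv2.imwrite("pics/scz14.png",cv2.resize(d["image"][110:300,180:390],None,fx=3.5,fy=3.1,interpolation=cv2.INTER_CUBIC))
t=get_image("top"); cv2.imwrite("pics/top14.png",cv2.resize(t["image"][160:300,150:360],None,fx=3.8,fy=3.8,interpolation=cv2.INTER_CUBIC))
E
```

```text
(no output)
```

View pics/scz14.png

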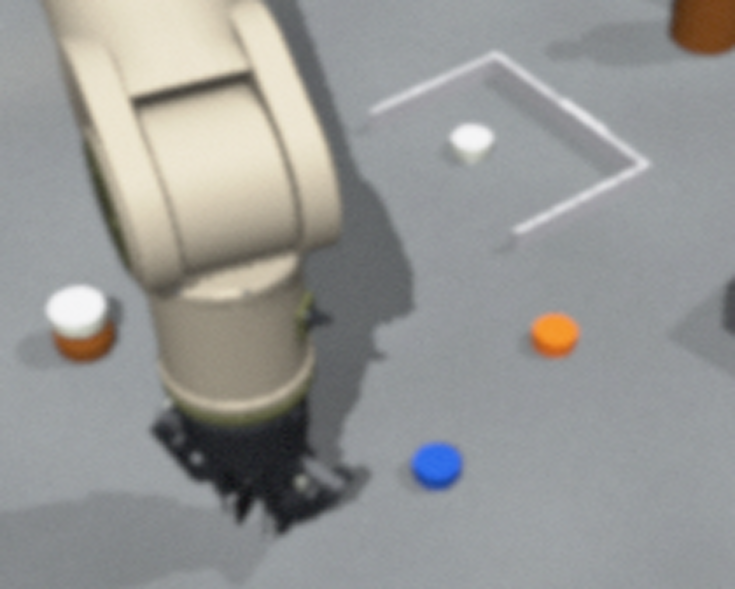

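View pics/top14.png

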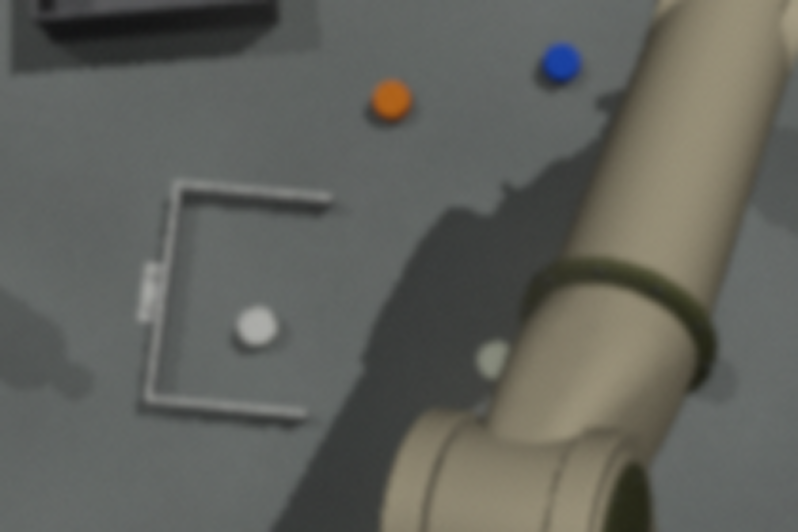

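Top view: cap 1 is inside the frame at zoomed (257,327) with room to spare. Next I push cap 2, which is hidden behind the gripper for now.

Request:
{"fn": "carry_out", "kwargs": {
  "rows": [
    [[-1,5,0,0,0,0,195],[-3,11,0,0,0,0,195],[-5,18,0,0,0,0,195],[-7,26,0,0,0,0,195],[-10,35,0,0,0,0,195],[-13,45,0,0,0,0,195],[-16,55,0,0,0,0,195],[-18,65,0,0,0,0,195],[-21,75,0,0,0,0,195],[-24,85,0,0,0,0,195],[-27,95,0,0,0,0,195],[-29,103,0,0,0,0,195]]
  ]
}}

```text
time_s: 14.22
eef_pos: [634.8, -50.2, -35.6]
tool_rot: [[-0.0, 0.962, 0.272], [0.0, 0.272, -0.962], [-1.0, -0.0, -0.0]]
ft_force: [0.2, 0.7, 0.4]
finger_gap: 20.3
```

```bash
python3 - <<'E'
from h import *
d=get_image("scene"); cv2.imwrite("pics/scz15.png",cv2.resize(d["image"][110:280,180:390],None,fx=3.5,fy=3.5,interpolation=cv2.INTER_CUBIC))
E
```

```text
(no output)
```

View pics/scz15.png

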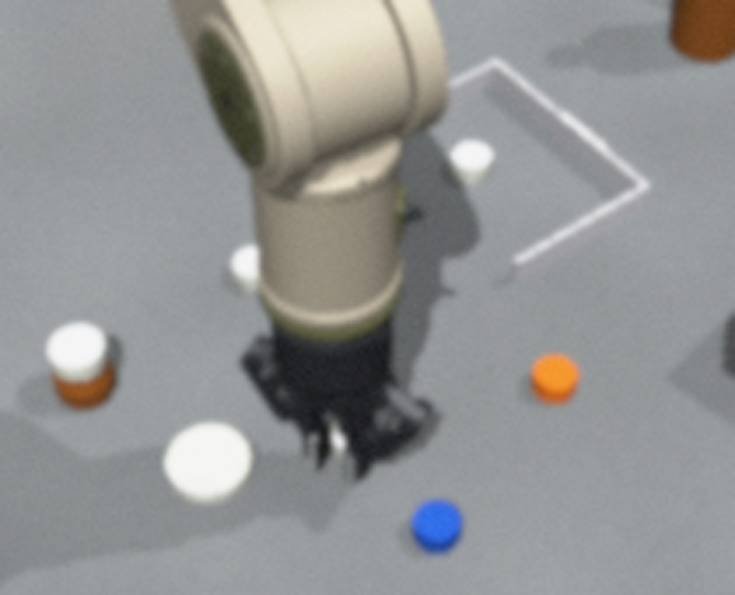

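Cap 2 is in the notch at zoomed (337,440), and the lid hasn't moved. Continuing.

Request:
{"fn": "carry_out", "kwargs": {
  "rows": [
    [[-1,5,0,0,0,0,195],[-4,13,0,0,0,0,195],[-6,22,0,0,0,0,195],[-9,32,0,0,0,0,195],[-12,43,0,0,0,0,195],[-15,54,0,0,0,0,195],[-18,65,0,0,0,0,195],[-22,76,0,0,0,0,195],[-25,87,0,0,0,0,195],[-28,98,0,0,0,0,195],[-31,109,0,0,0,0,195],[-34,119,0,0,0,0,195]]
  ]
}}

```text
time_s: 15.27
eef_pos: [600.9, 68.6, -35.5]
tool_rot: [[-0.0, 0.962, 0.272], [0.0, 0.272, -0.962], [-1.0, -0.0, -0.0]]
ft_force: [1.3, -0.1, -0.4]
finger_gap: 20.3
```

Request:
{"fn": "carry_out", "kwargs": {
  "rows": [
    [[-3,10,0,0,0,0,195],[-6,21,0,0,0,0,195],[-9,32,0,0,0,0,195],[-12,43,0,0,0,0,195],[-15,54,0,0,0,0,195],[-18,65,0,0,0,0,195],[-22,76,0,0,0,0,195],[-25,87,0,0,0,0,195],[-28,98,0,0,0,0,195],[-31,109,0,0,0,0,195],[-34,118,0,0,0,0,195],[-36,126,0,0,0,0,195]]
  ]
}}

```text
time_s: 16.27
eef_pos: [564.7, 194.6, -35.6]
tool_rot: [[-0.0, 0.962, 0.272], [0.0, 0.272, -0.962], [-1.0, -0.0, -0.0]]
ft_force: [0.5, 0.7, -0.2]
finger_gap: 20.2
```

```bash
python3 - <<'E'
from h import *
d=get_image("scene"); cv2.imwrite("pics/scz16.png",cv2.resize(d["image"][90:260,200:410],None,fx=3.5,fy=3.5,interpolation=cv2.INTER_CUBIC))
E
```

```text
(no output)
```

View pics/scz16.png

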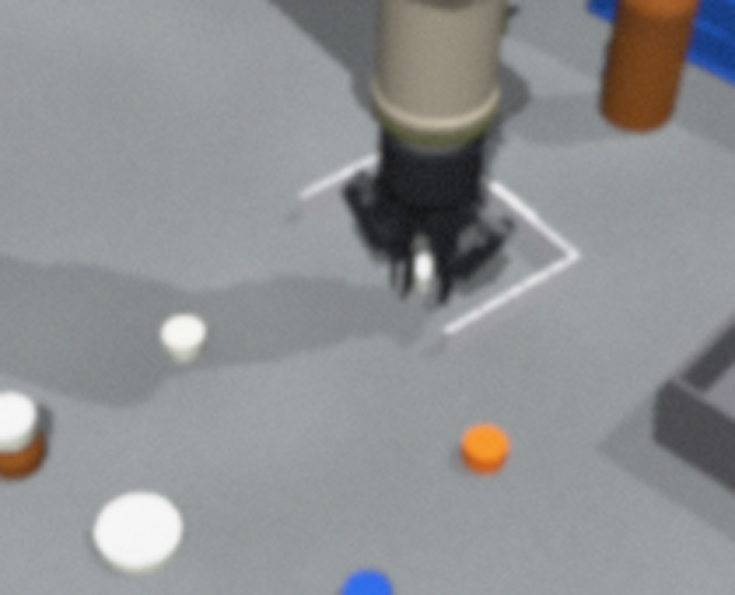

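Cap 2 is inside the frame at zoomed (423,268). Next: back off, lift, and go behind cap 3.

Request:
{"fn": "carry_out", "kwargs": {
  "rows": [
    [[0,0,0,0,0,0,195],[1,-6,0,0,0,0,195],[4,-16,3,0,0,0,195],[6,-24,25,0,0,0,195],[5,-35,55,0,0,-2,195],[-5,-55,75,0,0,-5,195],[-22,-80,75,0,0,-8,195],[-40,-107,75,0,0,-11,195],[-58,-134,75,0,0,-14,195],[-76,-160,75,0,0,-17,195],[-92,-185,75,0,0,-19.8,195],[-105,-204,75,0,0,-19.8,195]]
  ]
}}

```text
time_s: 17.32
eef_pos: [458.5, -15.0, 39.6]
tool_rot: [[-0.0, 0.997, -0.079], [0.0, -0.079, -0.997], [-1.0, -0.0, -0.0]]
ft_force: [-0.3, 0.4, 0.3]
finger_gap: 20.0
```

Request:
{"fn": "carry_out", "kwargs": {
  "rows": [
    [[0,0,0,0,0,0,195],[0,0,-15,0,0,0,195],[0,0,-35,0,0,0,195],[0,0,-55,0,0,0,195],[0,0,-68,0,0,0,195],[0,0,-75,0,0,0,195],[0,0,-75,0,0,0,195]]
  ]
}}

```text
time_s: 17.9
eef_pos: [459.2, -12.1, -36.5]
tool_rot: [[-0.002, 0.997, -0.072], [-0.001, -0.072, -0.997], [-1.0, -0.002, 0.001]]
ft_force: [-0.5, -0.7, 0.6]
finger_gap: 20.0
```

```bash
python3 - <<'E'
from h import *
d=get_image("scene"); cv2.imwrite("pics/scz17.png",cv2.resize(d["image"][110:280,180:390],None,fx=3.5,fy=3.5,interpolation=cv2.INTER_CUBIC))
t=get_image("top"); cv2.imwrite("pics/top17.png",cv2.resize(t["image"][160:300,150:360],None,fx=3.8,fy=3.8,interpolation=cv2.INTER_CUBIC))
E
```

```text
(no output)
```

View pics/scz17.png

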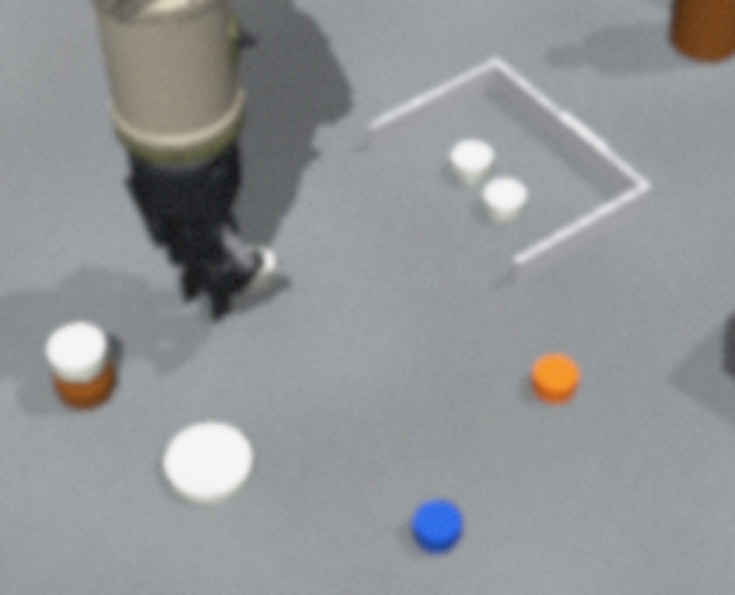

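View pics/top17.png

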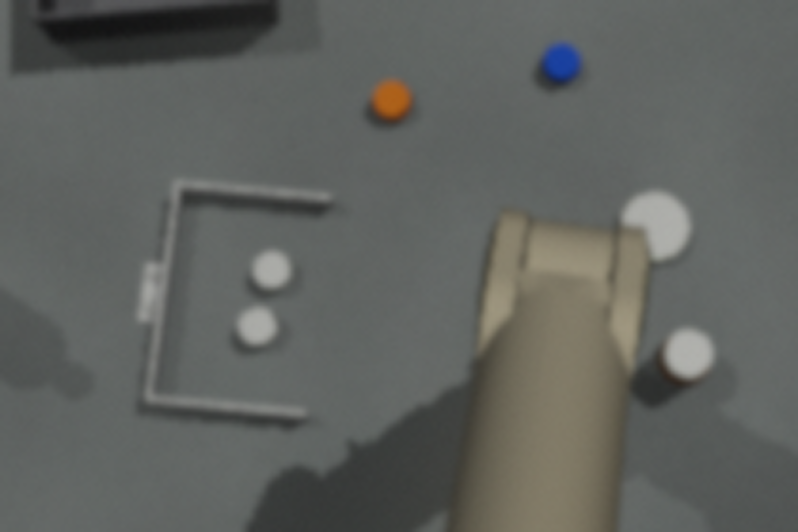

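Top view: caps 1 and 2 are inside the frame at zoomed (257,327) and (271,270). In the scene view the fingers are behind cap 3, zoomed (262,265). Pushing cap 3 now.

Request:
{"fn": "carry_out", "kwargs": {
  "rows": [
    [[0,5,0,0,0,0,195],[1,11,0,0,0,0,195],[1,18,0,0,0,0,195],[2,26,0,0,0,0,195],[2,35,0,0,0,0,195],[3,45,0,0,0,0,195],[4,55,0,0,0,0,195],[5,65,0,0,0,0,195],[5,75,0,0,0,0,195],[6,85,0,0,0,0,195],[7,94,0,0,0,0,195],[7,102,0,0,0,0,195]]
  ]
}}

```text
time_s: 19.0
eef_pos: [467.4, 92.4, -35.5]
tool_rot: [[0.0, 0.998, -0.07], [0.0, -0.07, -0.998], [-1.0, 0.0, -0.0]]
ft_force: [0.6, 0.4, -0.0]
finger_gap: 19.9
```

```bash
python3 - <<'E'
from h import *
d=get_image("scene"); cv2.imwrite("pics/scz18.png",cv2.resize(d["image"][90:260,200:410],None,fx=3.5,fy=3.5,interpolation=cv2.INTER_CUBIC))
E
```

```text
(no output)
```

View pics/scz18.png

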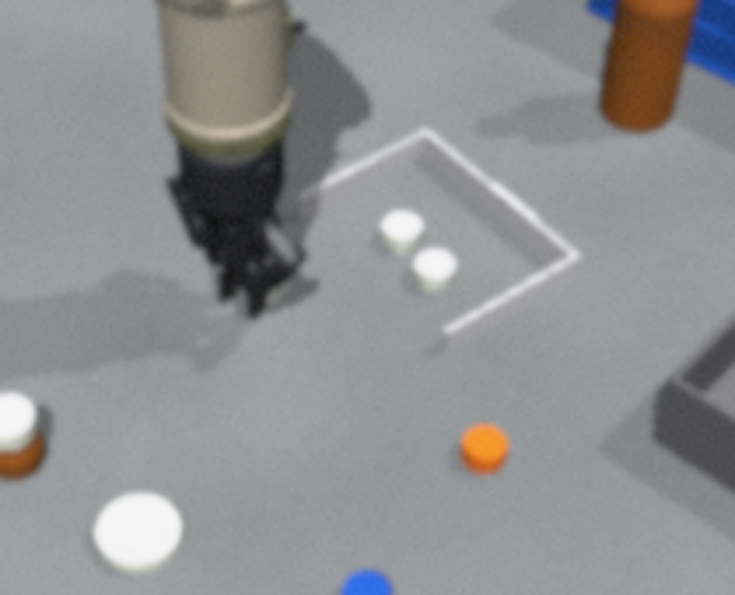

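A bit of cap 3 shows past the finger at zoomed (272,292). Continuing.

Request:
{"fn": "carry_out", "kwargs": {
  "rows": [
    [[0,5,0,0,0,0,195],[1,13,0,0,0,0,195],[2,23,0,0,0,0,195],[2,34,0,0,0,0,195],[3,45,0,0,0,0,195],[4,56,0,0,0,0,195],[5,67,0,0,0,0,195],[5,78,0,0,0,0,195],[6,89,0,0,0,0,195],[7,99,0,0,0,0,195],[7,107,0,0,0,0,195],[8,113,0,0,0,0,195]]
  ]
}}

```text
time_s: 20.05
eef_pos: [475.0, 205.5, -35.6]
tool_rot: [[-0.0, 0.998, -0.07], [0.0, -0.07, -0.998], [-1.0, -0.0, -0.0]]
ft_force: [0.1, 0.4, -0.1]
finger_gap: 20.5
```

Request:
{"fn": "carry_out", "kwargs": {
  "rows": [
    [[0,3,0,0,0,0,195],[0,5,0,0,0,0,195],[0,5,0,0,0,0,195]]
  ]
}}

```text
time_s: 20.3
eef_pos: [475.2, 209.3, -35.6]
tool_rot: [[-0.0, 0.998, -0.071], [-0.0, -0.071, -0.998], [-1.0, -0.0, 0.0]]
ft_force: [-0.0, -0.1, -0.2]
finger_gap: 20.2
```

```bash
python3 - <<'E'
from h import *
d=get_image("scene"); cv2.imwrite("pics/scz19.png",cv2.resize(d["image"][90:260,200:410],None,fx=3.5,fy=3.5,interpolation=cv2.INTER_CUBIC))
E
```

```text
(no output)
```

View pics/scz19.png

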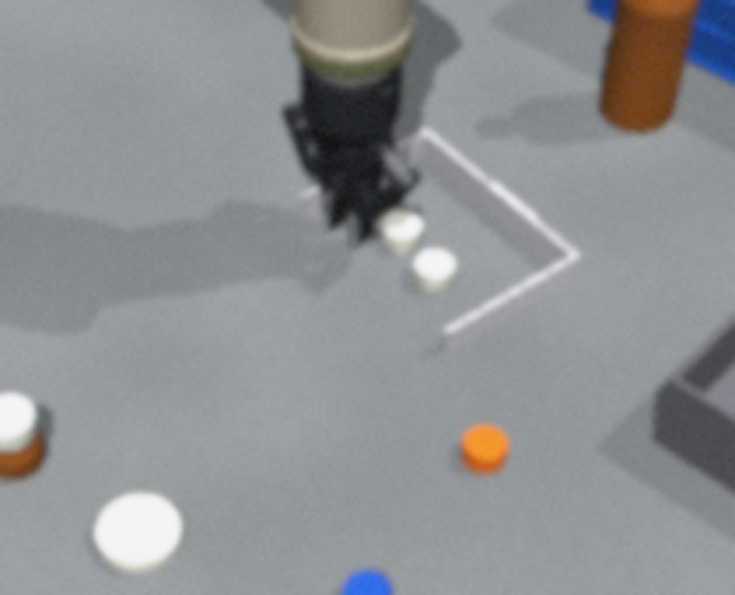

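Caps 1 and 2 are unmoved at zoomed (402,230) and (434,268). Cap 3 is hidden behind the fingers. Backing off and lifting clear to look.

Request:
{"fn": "carry_out", "kwargs": {
  "rows": [
    [[0,-4,0,0,0,0,195],[-1,-12,0,0,0,0,195],[-2,-22,3,0,0,0,195],[-2,-30,25,0,0,0,195],[-2,-40,60,0,0,0,195],[0,-65,95,0,0,0,195],[0,-95,120,0,0,0,195],[0,-130,140,0,0,0,195],[0,-165,160,0,0,0,195],[0,-200,170,0,0,0,195],[0,-220,170,0,0,0,195],[0,-220,170,0,0,0,195]]
  ]
}}

```text
time_s: 21.35
eef_pos: [474.8, -17.6, 135.7]
tool_rot: [[0.002, 0.997, -0.08], [0.001, -0.08, -0.997], [-1.0, 0.002, -0.001]]
ft_force: [-0.1, -0.8, 0.3]
finger_gap: 19.8
```

```bash
python3 - <<'E'
from h import *
s=get_image("scene");t=get_image("top")
cv2.imwrite("pics/scz20.png",cv2.resize(s["image"][90:260,200:410],None,fx=3.5,fy=3.5,interpolation=cv2.INTER_CUBIC))
cv2.imwrite("pics/top20.png",cv2.resize(t["image"][160:300,150:360],None,fx=3.8,fy=3.8,interpolation=cv2.INTER_CUBIC))
E
```

```text
(no output)
```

View pics/scz20.png

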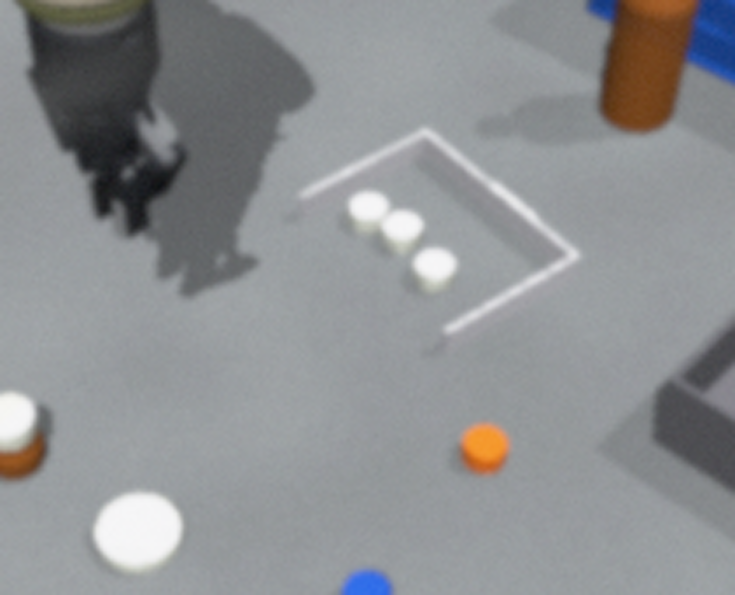

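View pics/top20.png

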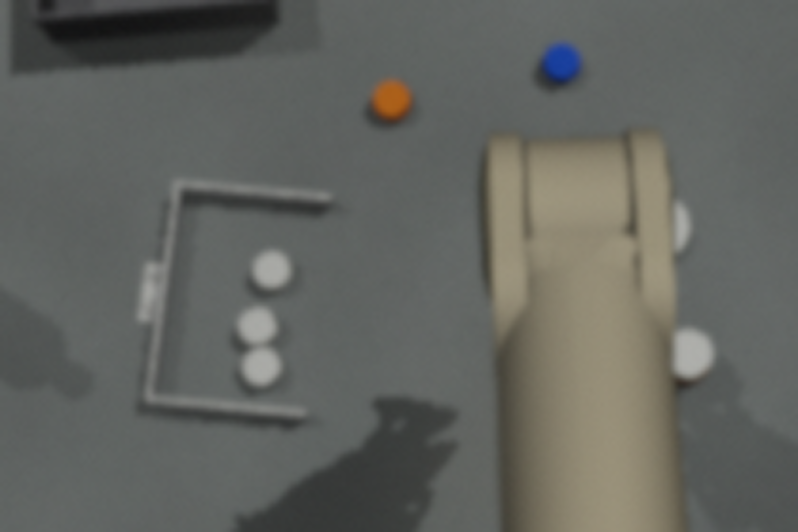

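Both views show all three caps flat inside the frame. In the top view they are at zoomed (271,270), (257,327) and (261,367), with the mouth line at about x ≈ 305–330. Next is a numeric check.

```bash
python3 - <<'E'
from h import *
s=get_image("scene");t=get_image("top")
F={}
for n,a,b in[("m+",(327.4,184.6),(236.8,212.4)),("b+",(364.6,162.9),(196.8,208.7)),("b-",(321.4,128),(189.5,265)),("m-",(286.3,146),(230,268.7))]: F[n]=(ray(s,a,25)[:2]+ray(t,b,25)[:2])/2
ym=(F["m+"]+F["m-"])/2; yb=(F["b+"]+F["b-"])/2
fy=(yb-ym)/np.linalg.norm(yb-ym);fx=np.array([fy[1],-fy[0]]);o=ym+65*fy
for zt,zs in[((271,270),(434,266)),((257,327),(402,227)),((261,367),(368,209))]:
    u=np.array(zt)/3.8+[150,160];v=np.array(zs)/3.5+[200,90]
    for d,p in((t,u),(s,v)):
        q=ray(d,p,17)[:2]-o;print((q@fx).round(1),(q@fy).round(1),end=" | ")
    print(tri(s,v,t,u).round(0))
for n,a,r in[("lid",(239,242),18),("sjar",(201,209),12)]:print(n,ray(s,blob(s,a,r),16).round(1))
x=status.observe();print(x["eef_pos"],x["joint_vel"].round(3),x["ft_force"].round(1))
E
```

```text
23.3 -21.4 | 31.6 -24.6 | [556. 219.   8.]
-26.2 -15.6 | -17.3 -17.2 | [509. 234.   9.]
-59.4 -23.1 | -50.0 -26.0 | [475. 233.   8.]
lid [ 572.  -114.9   16. ]
sjar [ 429.2 -111.7   16. ]
[474.66170932 -10.27369653 134.1213053 ] [-0.012  0.009 -0.012 -0.003  0.002 -0.     0.002] [-0.2  1.1 -0.1]
```

Request:
{"fn": "carry_out", "kwargs": {
  "rows": [
    [[0,0,0,0,0,0,195],[0,0,0,0,0,0,195],[0,0,0,0,0,0,195]]
  ]
}}

```text
time_s: 21.8
eef_pos: [475.1, -10.1, 134.2]
tool_rot: [[-0.001, 0.998, -0.069], [-0.0, -0.069, -0.998], [-1.0, -0.001, 0.0]]
ft_force: [0.1, 0.3, -0.3]
finger_gap: 20.0
```

```bash
python3 -c "
from plant import ctrl
print(ctrl.finish_job())"
```

```text
the job is handed in; nothing more can be done
None
```

I swept all three caps into the frame, one at a time, with half-closed fingers. I then lifted the arm clear and handed the job in at about 22 s; no verdict was reported.

**Last checks:**
- **Caps:** In the frame's axes they sit at about (27, −23), (−22, −16) and (−55, −25) mm. That is at least 25 mm inside the −52 mm limit, and all three lie flat in both views.
- **Bystanders:** The jar lid and small jar measured within about 1 mm of where they started. The bottle and the blue and orange look-alikes looked unmoved in the pictures; I did not measure them. The big jar was not rechecked at the end, though the arm never went near it.
- **Arm:** It finished high above the counter with no contact force.

**What failed or disagreed:**
- **First push:** It passed over cap 1 without moving it. The half-open fingertips were about 39 mm higher than the reported tool height suggests. I found the counter by touch, pressing with about 26 N on the fingertips, and used that height for all the pushes.
- **Camera agreement:** The two cameras disagree by up to 9 mm on the caps' sideways positions. Their triangulated heights also read several mm low: about 8 mm at the end, against the stated 18 mm. Both errors are small next to the margins left.

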